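# Prop open the slide drying chamber

### The arm

A 7-joint arm with a two-finger parallel gripper is mounted at the origin on the work surface. World frame = base frame: x ahead of the robot, y to its left, z up, the work surface at z = 0. Lengths are in m, angles in rad, forces in N, time in s.
With the tool pointing down it reaches from about 0.4 to 0.85 m from the base axis. Payload 4.5 kg.
Tool frame: the origin (TCP) lies between the finger pads; the fingertips stand r.finger_overhang ahead of it and the grasp point (between the pads) lies 8 mm behind it (r.finger_overhang is the distance from the TCP to the fingertips, in m); z points along the fingers, x is the direction in which the jaws open and shut, and the axes are right-handed (so a half turn about z gives the same grasp; the last joint's range is limited). The gripper opens to 88 mm and grips with 3 to 60 N. Pads are 18 mm wide; open, the fingers measure 123 mm over their backs; the gripper's body (75 mm by 187 mm) begins 45 mm behind the grasp point.
Start: joints at [1.345, 0.689, -0.195, 1.565, 0.157, 0.902, -0.215], TCP at [0.161, -0.604, 0.25] pointing down, gripper open.
Joint ranges: [-3.01, 3.01], [-0.46, 2.08], [-1.47, 1.51], [0.13, 2.56], [-1, 4.14], [0.04, 2.09], [-2.66, 2.66]. Speed limits (rad/s): [2.57, 2.57, 3.14, 3.14, 3.14, 3.14, 3.14].

### API

Orientations are given as a unit quaternion [x, y, z, w].
In Python, from plant import r gives the robot as it stands.
- The arm moves only by the tool move_arm, never from a script. Its argument "targets" is a list that holds one entry, the list of rows, each a list of 7 numbers: the turn, a rotation vector about the world's x, y, z in rad, then the shift along the world's x, y, z in m, then the opening, from 0 (shut) to 1 (fully open). A call has 1 to 5 rows; each row shifts and turns the pose as measured when the row begins; what a row does not reach is not made up. A row lasts 1/10 s, in which the tool goes at most 50 mm and 8.59 degrees, less where a joint would pass 70% of its speed; a pose out of reach is approached as far as the arm can. A call with a gripper value outside its range is refused whole. The fingers move at their own pace and stop on an object; "force" is the grip in N (left out, the last holds). Time passes only in rows, so rows that do not move let the fingers close. It gives the time, the measured TCP pose, the force and the opening at its end, in the units of the state.
- r.get_state(): the state, without advancing time (a new reading comes with each control period).
- r.snapshot(name): name is "scene" or "side" or "wrist"; returns a dict with "frame" (384x512x3 uint8, red, green, blue), "K" (3x3 intrinsics, pixels), "T" (4x4, takes a point from camera to world coordinates). Camera axes: x right, y up, looking along -z (the intrinsics and any distortion apply to the point x, -y, -z); pixel columns grow to the right and rows downward; lengths in m; the calibration is good to about 2 mm. The wrist camera is an equidistant fisheye: a pixel r from the principal point sees the ray r / f radians off the axis. A picture is of the moment at which its call begins. There is no depth.
- r.finish_job(): hands the job in, once; it reports no verdict.
Trained networks look in a picture, given as the dict that the camera call returned (one of the last four; its "shot" number tells which), for a name from the list of things; names that differ only in an ending like _2 or _b are one class to them, and where a whole thing is asked for, a point or a joint stands for the part that bears it (a point fixed in the world has none). Each returns a list of dicts, best first, with "score" (0 to 1); they miss things now and then, are a little off and sometimes report something else, mostly with a low value. They report only what shows in the picture. A call takes as long as a camera call.
- r.find_in(picture, query): "centre" ([row, column] in pixels, amid what is visible of it).
The state is a dict: "clock": time; "q": joint angles; "qd": joint speeds; "joint_torque": joint torques, N m; "tool_pos": TCP position; "eef_rot": TCP orientation; "contact_force": force on the tool from outside, world axes, zero at the start; "moment": the same for the moment, N m; "opening": opening from 0.0 (shut) to 1.0 (fully open).
Only numpy, scipy, OpenCV 4.12 (cv2) and the standard library are available. Lean on these libraries where they do the work, as an engineer would, in place of code of your own. Each camera call takes 0.05 s, during which the arm holds its last target. There are 200 camera calls.

### The job

Air the slides: lift the lid of the drying chamber, swing its prop rod up from the side, and let the lid down gently so that the rod's tip sits in the holding pocket under the lid and carries it. Don't let the lid drop, leave the bottle, beaker and slide box where they are, and finish with the lid propped, still and let go.

Things in the scene. Friction and masses are not known exactly. Their poses are not given: they have to be found in the camera images.
- hinge_mid (a point): middle of the lid's hinge, 101 mm above the bench on the rear rim of the drying chamber: a cream open box fixed to the bench, 180 deep (x) x 200 wide (y) x 100 mm high, holding slides. Axes: z up, y along the hinge, x from the box's front to its rear. Box spans 180 mm to -x and +-100 mm in y from here. Yaw varies; +x points roughly to the robot's left, -y roughly away from the robot.
- lid (a joint): angle of the flat pale grey lid (182 x 200 x 9 mm, 0.5 to 0.72 kg): 0 shut, grows as its front edge rises, stop at 1.4 rad. The stiff hinge lets the lid stay by itself above about 1.15 rad; lower than that, unsupported, it may fall shut. Properly propped it reads about 0.75 rad.
- lid_handle (a point): centre of the round metal handle bar in front of the lid's front edge: 18 mm in diameter, 40 mm long, parallel to the hinge, on a 16 mm wide stem; 225 mm from the hinge axis, 4.5 mm above the lid's underside (which holds the axis), 43 mm beyond the lid's edge. Pinch it across its ends (40 mm) or its 18 mm. Axes turn with the lid, equal to hinge_mid's when shut; -x points from hinge to handle.
- pocket (a point): where the rod tip's centre lies when seated in the holding pocket: a socket under a lug on the lid's -y edge, 115 mm from the hinge along the lid's -x, 117 mm along -y from its middle, 7 mm below its underside. 19 mm wide between front and back walls, flaring to about 33 mm at its mouth 27 mm below the lid. Moves and turns with the lid; axes as lid_handle.
- rod (a joint): angle of the steel prop rod, 9 mm thick, outside the box's -y side: 0 stowed, level, pointing to the front (-x of hinge_mid); grows as its tip swings up and to the rear, stop at 2.4 rad. Its pivot is stiff: it stays where it is left. At about 1.93 rad (leaning to the rear) its tip meets the pocket of the lowered lid. With the lid shut the lug blocks it.
- rod_pivot (a point): the rod's pivot on the box's -y side, 135 mm in front of the hinge and 51 mm below it, 50 mm above the bench, in the rod's plane 117 mm from the box's middle. Axes as hinge_mid. The rod swings about the y axis here.
- rod_grip (a point): where to hold the rod: on the axis of a round metal grip, 16 mm in diameter and 70 mm long, that stands out sideways from the rod towards -y of hinge_mid (away from the box), 100 mm from the pivot along the rod. The point lies 52 mm out from the rod's plane, 22 mm from the grip's free end.
- rod_tip (a point): centre of the rod's rounded tip, 14 mm in diameter, 133 mm from the pivot.
- bottle: amber bottle, 64 mm in diameter, 150 mm high, origin under its centre; a bystander.
- beaker: glass beaker, 68 mm in diameter, 85 mm high, origin under its centre; a bystander.
- slide_box: green flat slide box 85 x 170 x 30 mm, origin under its centre; a bystander.

How it is judged:
On the way, in this order (a step that is already met when the one before it is completed fails the run):
1. the lid is lifted well above its propped angle (over 0.95 rad) (value of joint lid above 0.95 rad), for 0.2 s.
2. with the lid up, the rod is swung up (over 1.5 rad) (value of joint rod above 1.5 rad and value of joint lid above 0.65 rad), for 0.2 s.
At the end, for the whole second after the job is handed in: the rod's tip lies within 8 mm of its seat in the pocket, the lid bears on the rod (over 0.2 N) at 0.67 to 0.83 rad and is still, and the robot has let go (distance between rod_tip and pocket below 0.008 m and value of joint lid between 0.67 and 0.83 rad and velocity of joint lid between -0.03 and 0.03 rad/s and contact force between rod and lid above 0.2 N); the robot touches nothing.
It fails at once if the lid drops (falls faster than 1.5 rad/s) (velocity of joint lid below -1.5 rad/s).
It fails at once if the bottle is moved more than 30 mm or tipped (distance of bottle from where it was at the start of the episode above 0.03 m or angle between bottle's own z axis and vertical above 0.4 rad).
It fails at once if the beaker is moved more than 30 mm or tipped (distance of beaker from where it was at the start of the episode above 0.03 m or angle between beaker's own z axis and vertical above 0.4 rad).
It fails at once if the slide box is moved more than 30 mm (distance of slide_box from where it was at the start of the episode above 0.03 m).
It also fails if it takes over 64 s, if anything falls off the work surface, if the arm or the gripper's body presses on something with over 40 N, if the wrist force passes 120 N, or if a joint passes its speed limit or range.

## Working session

There is one attempt and no reset: what is moved stays moved. The work goes in short steps, Python scripts to look and compute and a tool call to move; the robot and the scene stay as the last step left them, time stands still between calls to the robot, and variables do not carry over. Pictures are saved under pics/ and viewed, about 8 in all and at most 12, crops included, and the job is handed in when it is done.

Besides the shell and the picture viewer there is one more tool, called as a command line: name --argument value ..., lists and objects as JSON in quotes. move_arm: Moves the arm, as the interface text tells. Its arguments: {"type":"object","properties":{"targets":{"type":"array","items":{"type":"array","items":{"type":"array","items":{"type":"number"}}}},"force":{"type":"number"}},"required":["targets"]}

```bash
ls; mkdir -p pics
python3 - <<'E'
from plant import r
import cv2
s=r.get_state(); print({k:s[k] for k in('clock','tool_pos','eef_rot','opening')}, r.finger_overhang)
ims=[]
for n in("scene","side","wrist"):
    p=r.snapshot(n); cv2.imwrite(f"pics/{n}0.png",p["frame"][:,:,::-1]); ims.append(p)
    print(n,p["K"].tolist(),p["T"].round(3).tolist(),{k:v for k,v in p.items() if k not in('frame','K','T')})
    for q in("hinge_mid","lid","lid_handle","pocket","rod","rod_pivot","rod_grip","rod_tip","bottle","beaker","slide_box"):
        print(q,[(([round(x) for x in d["centre"]]),round(d["score"],2)) for d in r.find_in(p,q)[:2]])
cv2.imwrite("pics/a.png",cv2.hconcat([cv2.resize(i["frame"][:,:,::-1],None,fx=1,fy=1) for i in ims[:2]])[:, :])
E
python3 -c "
import cv2
for n in('scene','side'): cv2.imwrite(f'pics/{n}0b.png',cv2.resize(cv2.imread(f'pics/{n}0.png'),(800,600)))"
```

```text
pics
{'clock': 0.0, 'tool_pos': array([ 0.16036546, -0.60343054,  0.24889935]), 'eef_rot': array([ 7.92779068e-01, -6.09508393e-01, -7.77104425e-04, -5.14443682e-04]), 'opening': 1.0012509340793023} 0.011
scene [[428.96296722295443, 0.0, 254.97404732490452], [0.0, 428.96296722295443, 190.4529901833031], [0.0, 0.0, 1.0]] [[-0.875, -0.332, 0.351, 1.021], [0.483, -0.569, 0.665, 0.902], [-0.021, 0.752, 0.659, 1.019], [0.0, 0.0, 0.0, 1.0]] {'shot': 1}
hinge_mid [([209, 278], 0.6)]
lid [([201, 274], 0.81)]
lid_handle [([196, 275], 0.67)]
pocket [([199, 276], 0.61)]
rod [([185, 230], 0.6)]
rod_pivot [([207, 276], 0.89), ([197, 272], 0.21)]
rod_grip [([184, 227], 0.72), ([198, 277], 0.28)]
rod_tip [([186, 226], 0.55)]
bottle [([280, 337], 0.7)]
beaker [([302, 297], 0.9)]
slide_box [([156, 202], 0.62)]
side [[370.42446903594464, 0.0, 255.5305498475276], [0.0, 370.42446903594464, 192.1822827141541], [0.0, 0.0, 1.0]] [[-0.998, 0.013, -0.059, 0.495], [-0.055, -0.573, 0.818, 0.84], [-0.023, 0.82, 0.572, 0.681], [0.0, 0.0, 0.0, 1.0]] {'shot': 2}
hinge_mid [([216, 283], 0.92)]
lid [([202, 283], 0.55)]
lid_handle [([200, 283], 0.64)]
pocket [([202, 286], 0.91)]
rod [([170, 246], 0.48)]
rod_pivot [([217, 281], 0.94)]
rod_grip [([176, 248], 0.52)]
rod_tip [([176, 245], 0.43), ([199, 286], 0.16)]
bottle [([310, 280], 0.67), ([175, 247], 0.57)]
beaker [([312, 211], 0.72), ([202, 283], 0.65)]
slide_box [([149, 262], 0.79), ([172, 248], 0.67)]
wrist [[297.3186396354542, 0.0, 254.08659590817965], [0.0, 297.3186396354542, 190.5434442195547], [0.0, 0.0, 1.0]] [[0.258, 0.915, 0.31, 0.242], [-0.966, 0.244, 0.084, -0.582], [0.001, -0.321, 0.947, 0.384], [0.0, 0.0, 0.0, 1.0]] {'shot': 3}
hinge_mid []
lid []
lid_handle []
pocket []
rod []
rod_pivot []
rod_grip []
rod_tip []
bottle []
beaker []
slide_box []
```

View pics/scene0b.png

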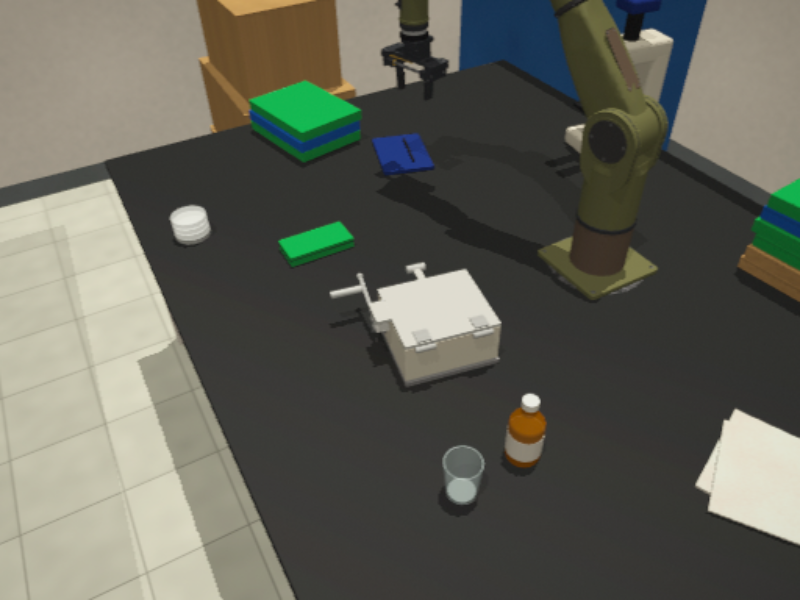

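View pics/side0b.png

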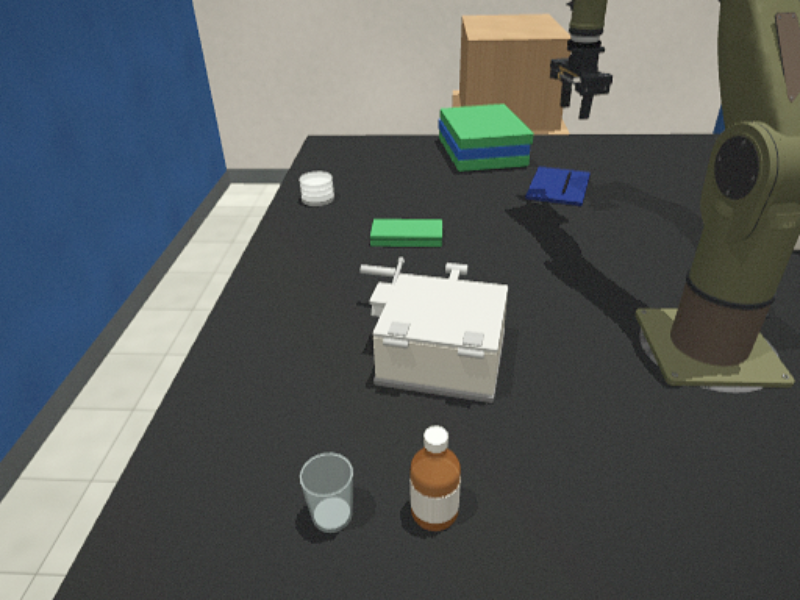

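Both views show the chamber with its hinge side facing the cameras. In the scene view the lid is at about (440,305), the handle at (417,267) and the rod grip end at (331,294). In the side view they are at (443,310), (457,268) and (362,268). The slide box is beyond the front, and the bottle and beaker are behind the hinge. Next I fit the chamber pose from corner pixels.

```bash
cat > h.py <<'E'
import numpy as np, cv2
from scipy.spatial.transform import Rotation as R
from scipy.optimize import least_squares
def proj(p,P):
    P=np.atleast_2d(P); T=p["T"]; c=(P-T[:3,3])@T[:3,:3]; K=p["K"]
    return np.c_[K[0,2]+K[0,0]*c[:,0]/-c[:,2], K[1,2]-K[1,1]*c[:,1]/-c[:,2]]
def ray(p,uv,z):
    K,T=p["K"],p["T"]; d=T[:3,:3]@np.array([(uv[0]-K[0,2])/K[0,0],-(uv[1]-K[1,2])/K[1,1],-1]); o=T[:3,3]
    return o+d*(z-o[2])/d[2]
def world(v,L):
    x,y,w=v; c,s=np.cos(w),np.sin(w); L=np.atleast_2d(L)
    return np.c_[x+c*L[:,0]-s*L[:,1], y+s*L[:,0]+c*L[:,1], .101+L[:,2]]
def lidp(a,L):  # lid-frame -> hinge frame, lid angle a
    L=np.atleast_2d(L); c,s=np.cos(a),np.sin(a)
    return np.c_[c*L[:,0]+s*L[:,2], L[:,1], -s*L[:,0]+c*L[:,2]]
def rodp(t,rad,out=0):  # hinge frame
    return np.array([-.135-rad*np.cos(t), -.117-out, -.051+rad*np.sin(t)])
E
cat > fit.py <<'E'
from plant import r
from h import *
F=[-.182,-.1,.009],[-.182,.1,.009],[0,.1,.009],[0,-.1,.009],[0,-.1,-.101],[0,.1,-.101],[-.225,0,.0045],[-.235,-.187,-.051]
px={"scene":[None,(466,270),(499,320),None,(408,382),(498,358),(417,267),(331,294)],
    "side":[None,(507,285),None,None,(376,388),(494,397),(457,268),(362,268)]}
ps={n:r.snapshot(n) for n in px}
obs=[(n,F[i],np.array(u)*.64) for n in px for i,u in enumerate(px[n]) if u]
f=lambda v:np.concatenate([proj(ps[n],world(v,L))[0]-u for n,L,u in obs])
s=least_squares(f,[.45,.1,1.57],loss="soft_l1"); v=s.x
print(v.round(4),f(v).reshape(-1,2).round(1).tolist()); np.save("pose.npy",v)
for k,L in dict(handle=F[6],grip=[-.235,-.169,-.051],pivot=[-.135,-.117,-.051]).items(): print(k,world(v,L).round(3))
ims=[]
for n,c in(("scene",(190,140)),("side",(200,140))):
    p=ps[n]; im=cv2.resize(np.ascontiguousarray(p["frame"][c[1]:c[1]+130,c[0]:c[0]+130,::-1]),None,fx=3,fy=3,interpolation=2)
    for L in F+([-.135,-.117,-.051],[-.268,-.117,-.051]):
        u=(proj(p,world(v,L))[0]-c)*3+1; cv2.circle(im,tuple(int(x) for x in u),2,(0,0,255),-1)
    ims.append(im)
cv2.imwrite("pics/fit.png",cv2.hconcat(ims))
for q in("bottle","beaker","slide_box"):
  for n in ps:
    d=r.find_in(ps[n],q)[0]["centre"]; print(q,n,ray(ps[n],d[::-1],{"bottle":.07,"beaker":.04,"slide_box":.02}[q]).round(3))
E
python3 fit.py
```

```text
[0.4922 0.1287 1.395 ] [[-0.6, -2.4], [1.5, 0.2], [-1.0, 1.0], [-0.5, 0.5], [-1.3, -0.5], [1.3, 5.2], [0.8, -1.0], [0.2, -4.0], [-0.2, 1.3], [-0.5, -0.4], [1.3, 7.0]]
handle [[ 0.453 -0.093  0.106]]
grip [[ 0.618 -0.132  0.05 ]]
pivot [[ 0.584 -0.025  0.05 ]]
bottle scene [0.495 0.365 0.07 ]
bottle side [0.488 0.376 0.07 ]
beaker scene [0.627 0.364 0.04 ]
beaker side [0.631 0.364 0.04 ]
slide_box scene [ 0.578 -0.375  0.02 ]
slide_box side [ 0.56  -0.379  0.02 ]
```

View pics/fit.png

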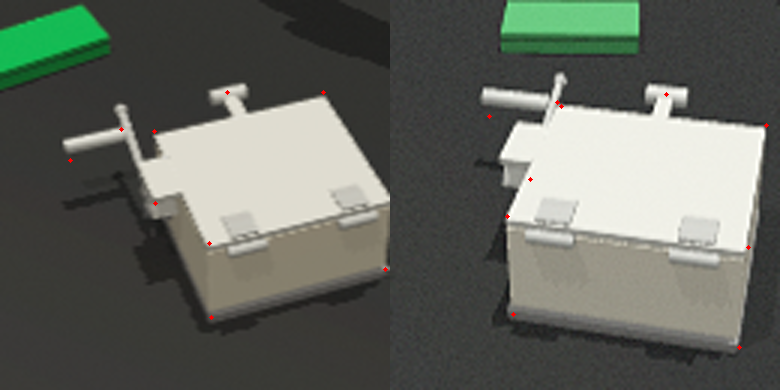

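The red fit points agree at the corners and handle. The grip and tip sit clearly higher than a level rod would put them, so I refit with the rod angle free.

```bash
cat > fit2.py <<'E'
from plant import r
from h import *
F=[-.182,.1,.009],[0,.1,.009],[0,-.1,-.101],[0,.1,-.101],[-.225,0,.0045]
px={"scene":[(466,270.5),(499,320),(408,382),(498,358),(416,268)],"side":[(507,285),None,(376,388),(494,397),(457,268)]}
ps={n:r.snapshot(n) for n in px}
obs=[(n,F[i],np.array(u)*.64) for n in px for i,u in enumerate(px[n]) if u]
rod=[("scene",.133,0,(230.3,176)),("side",.133,0,(257,165.7)),("scene",.1,.072,(212.3,189.3)),("side",.1,.072,(231.3,172.0))]
f=lambda v:np.concatenate([proj(ps[n],world(v[:3],L))[0]-u for n,L,u in obs]+[proj(ps[n],world(v[:3],rodp(v[3],a,o)))[0]-u for n,a,o,u in rod])
s=least_squares(f,[.45,.1,1.57,.1],loss="soft_l1"); v=s.x
print(v.round(4),f(v).reshape(-1,2).round(1).tolist()); np.save("pose.npy",v)
ax=np.cos(v[2]),np.sin(v[2]); print("xaxis",np.round(ax,4))
for a in (0,.3,.6,.9,1.05,1.2): print("handle",a,world(v[:3],lidp(a,[-.225,0,.0045])).round(3))
for t in (v[3],.8,1.3,1.7,1.93): print("grip",round(t,3),world(v[:3],rodp(t,.1,.052)).round(3),"tip",world(v[:3],rodp(t,.133)).round(3))
print("pocket.75",world(v[:3],lidp(.75,[-.115,-.117,-.007])).round(3))
E
python3 fit2.py
```

```text
[0.4917 0.1309 1.3977 0.2853] [[-0.3, -2.4], [2.1, 0.5], [-0.5, 1.4], [-0.0, 0.8], [-0.4, -0.8], [0.9, -0.7], [0.3, -3.3], [0.1, 1.8], [-0.5, -0.0], [-0.2, -0.1], [-0.8, 0.7], [0.1, -0.9], [-0.0, -0.1]]
xaxis [0.1723 0.9851]
handle 0 [[ 0.453 -0.091  0.106]]
handle 0.3 [[ 0.455 -0.08   0.172]]
handle 0.6 [[ 0.46  -0.05   0.232]]
handle 0.9 [[ 0.468 -0.003  0.28 ]]
handle 1.05 [[0.473 0.024 0.298]]
handle 1.2 [[0.478 0.055 0.312]]
grip 0.285 [[ 0.618 -0.126  0.078]] tip [[ 0.562 -0.148  0.087]]
grip 0.8 [[ 0.623 -0.1    0.122]] tip [[ 0.568 -0.114  0.145]]
grip 1.3 [[ 0.63  -0.058  0.146]] tip [[ 0.578 -0.057  0.178]]
grip 1.7 [[ 0.637 -0.019  0.149]] tip [[ 0.587 -0.005  0.182]]
grip 1.93 [[0.641 0.003 0.144]] tip [[0.592 0.024 0.175]]
pocket.75 [[0.592 0.023 0.174]]
```

move_arm --targets '[[[0,0,0.125,0.022,0.04,0,1],[0,0,0.125,0.022,0.04,0,1],[0,0,0.125,0.022,0.04,0,1],[0,0,0.125,0.022,0.04,0,1],[0,0,0.125,0.022,0.04,0,1]]]'

```text
clock: 2.8
tool_pos: [0.2682, -0.4045, 0.2498]
eef_rot: [0.943, -0.332, 0.003, 0.004]
contact_force: [0.2, 0.1, 0.1]
opening: 1.0
```

move_arm --targets '[[[0,0,0.125,0.022,0.04,0,1],[0,0,0.125,0.022,0.04,0,1],[0,0,0.125,0.022,0.04,0,1],[0,0,0.125,0.022,0.04,0,1],[0,0,0.125,0.022,0.04,0,1]]]'

```text
clock: 3.3
tool_pos: [0.382, -0.1971, 0.2514]
eef_rot: [1.0, -0.014, 0.006, 0.004]
contact_force: [0.8, -0.5, 0.9]
opening: 1.001
```

move_arm --targets '[[[0,0,-0.05,0.024,0.035,0,1],[0,0,-0.05,0.024,0.035,0,1],[0,0,-0.045,0.022,0.034,-0.02,1],[0,0,0,0,0,-0.03,1],[0,0,0,0,0,0,1]]]'

```text
clock: 3.8
tool_pos: [0.4603, -0.081, 0.2024]
eef_rot: [0.997, -0.082, 0.011, 0.002]
contact_force: [-1.2, -0.6, -0.0]
opening: 0.999
```

```bash
cat > look.py <<'E'
import sys
from plant import r
from h import *
tag=sys.argv[1]; v=np.load("pose.npy"); s=r.get_state(); x=R.from_quat(s["eef_rot"]).as_matrix()
print(s["clock"],s["tool_pos"].round(4),"toolx ang",np.degrees(np.arctan2(x[1,0],x[0,0])).round(1),"z",x[:,2].round(3),"F",np.round(s["contact_force"],1),s["opening"],"q",np.round(s["q"],2))
ims=[]
for n,c in (("scene",(170,70)),("side",(180,60))):
    p=r.snapshot(n); im=cv2.resize(np.ascontiguousarray(p["frame"][c[1]:c[1]+190,c[0]:c[0]+150,::-1]),None,fx=2.6,fy=2.6,interpolation=2)
    u=(proj(p,s["tool_pos"])[0]-c)*2.6+1; cv2.circle(im,tuple(int(a) for a in u),2,(0,0,255),-1); ims.append(im)
cv2.imwrite(f"pics/{tag}.png",cv2.hconcat(ims))
E
python3 look.py above
```

```text
3.8 [ 0.4603 -0.081   0.2024] toolx ang -9.4 z [ 0.022 -0.006 -1.   ] F [-1.2 -0.6 -0. ] 0.9992098533984504 q [ 0.34  0.58 -0.41  2.09  0.46  0.53 -0.57]
```

View pics/above.png

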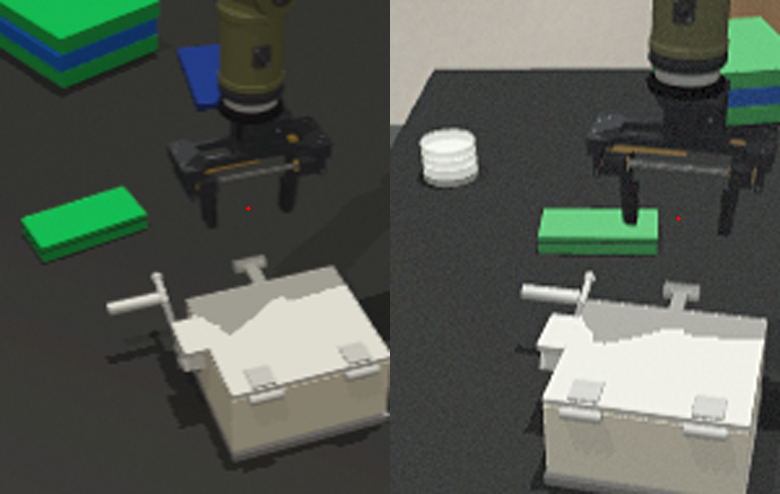

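The picture shows the gripper centred above the handle (TCP dot at (248,208) and (678,217); handle at (250,265) and (682,290)). I go down onto it.

move_arm --targets '[[[0,0.02,0,-0.007,-0.01,-0.03,1],[0,0,0,0,0,-0.035,1],[0,0,0,0,0,-0.03,1],[0,0,0,0,0,0,1]]]'

```text
clock: 4.3
tool_pos: [0.4585, -0.0976, 0.1136]
eef_rot: [0.996, -0.088, 0.01, 0.004]
contact_force: [0.0, -0.8, 0.6]
opening: 1.004
```

move_arm --targets '[[[0,0.01,0,-0.005,0.006,-0.014,1],[0,0,0,0,0,0,1],[0,0,0,0,0,0,1]]]'

```text
clock: 4.6
tool_pos: [0.4557, -0.095, 0.1041]
eef_rot: [0.996, -0.09, 0.009, 0.005]
contact_force: [-0.9, -0.1, 0.7]
opening: 0.999
```

```bash
python3 look.py onhandle
```

```text
4.6 [ 0.4557 -0.095   0.1041] toolx ang -10.4 z [ 0.016 -0.012 -1.   ] F [-0.9 -0.1  0.7] 0.9985839640383776 q [ 0.22  0.76 -0.19  2.17  0.62  0.25 -0.71]
```

View pics/onhandle.png

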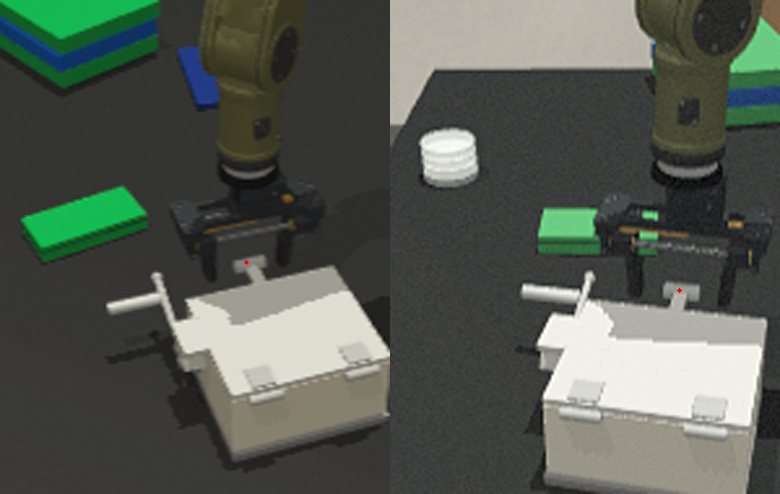

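The TCP dot lies on the handle bar in both views. I close on it.

move_arm --targets '[[[0,0,0,-0.002,0.003,-0.008,1],[0,0,0,0,0,0,0],[0,0,0,0,0,0,0],[0,0,0,0,0,0,0],[0,0,0,0,0,0,0]]]' --force 35

```text
clock: 5.2
tool_pos: [0.4564, -0.0937, 0.0999]
eef_rot: [0.996, -0.092, 0.013, 0.005]
contact_force: [0.1, 0.5, 0.3]
opening: 0.666
```

move_arm --targets '[[[0,0,0,0,0,0,0],[0,0,0,0,0,0,0]]]'

```text
clock: 5.4
tool_pos: [0.4548, -0.0936, 0.1]
eef_rot: [0.996, -0.092, 0.011, 0.005]
contact_force: [-7.2, 4.2, 1.8]
opening: 0.478
```

move_arm --targets '[[[0,0,0,0,0,0,0],[0,0,0,0,0.001,0.017,0],[0,0,0,0.0005,0.002,0.017,0],[0,0,0,0.0006,0.0035,0.0165,0],[0,0,0,0.0008,0.0045,0.016,0]]]'

```text
clock: 5.9
tool_pos: [0.4555, -0.083, 0.1655]
eef_rot: [0.996, -0.092, 0.008, 0.006]
contact_force: [1.6, 1.0, -5.6]
opening: 0.448
```

move_arm --targets '[[[0,0,0,0.001,0.006,0.016,0],[0,0,0,0.001,0.007,0.0155,0],[0,0,0,0.0014,0.0082,0.0148,0],[0,0,0,0.0016,0.0092,0.0141,0],[0,0,0,0.0018,0.0103,0.0133,0]]]'

```text
clock: 6.4
tool_pos: [0.4628, -0.0435, 0.2405]
eef_rot: [0.996, -0.093, 0.008, 0.006]
contact_force: [1.9, -0.9, -5.1]
opening: 0.451
```

move_arm --targets '[[[0,0,0,0.0019,0.0111,0.0125,0],[0,0,0,0.0021,0.012,0.0117,0],[0,0,0,0.0022,0.0129,0.0107,0],[0,0,0,0.0024,0.0135,0.0097,0],[0,0,0,0.0025,0.0142,0.0087,0]]]'

```text
clock: 6.9
tool_pos: [0.4743, 0.0177, 0.2939]
eef_rot: [0.995, -0.095, 0.007, 0.009]
contact_force: [3.9, -1.0, -5.7]
opening: 0.449
```

move_arm --targets '[[[0,0,0,0.0022,0.0126,0.007,0],[0,0,0,0.0023,0.013,0.006,0],[0,0,0,0.0023,0.0134,0.0053,0],[0,0,0,0.0024,0.0138,0.0043,0],[0,0,0,0,0,0,0]]]'

```text
clock: 7.4
tool_pos: [0.485, 0.0752, 0.3179]
eef_rot: [0.995, -0.094, 0.008, 0.009]
contact_force: [3.0, 0.3, -1.1]
opening: 0.449
```

move_arm --targets '[[[0,0,0,0,0,0,0],[0,0,0,0,0,0,0],[0,0,0,0,0,0,0]]]'

```text
clock: 7.7
tool_pos: [0.4851, 0.0754, 0.318]
eef_rot: [0.995, -0.095, 0.008, 0.009]
contact_force: [2.5, -0.2, -2.4]
opening: 0.448
```

```bash
python3 look.py lifted
```

```text
7.7 [0.4851 0.0754 0.318 ] toolx ang -10.9 z [ 0.013 -0.019 -1.   ] F [ 2.5 -0.2 -2.4] 0.44774821931096037 q [ 0.07  0.45 -0.5   1.87  0.3   0.89 -0.77]
```

View pics/lifted.png

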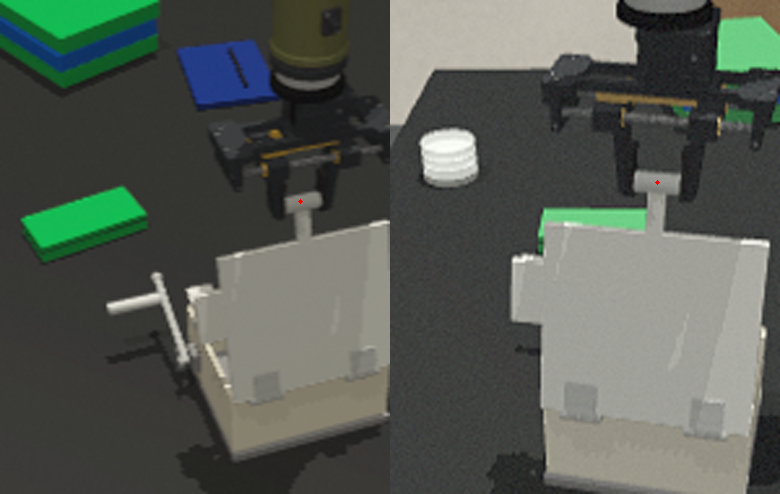

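The lid stands at about 1.3 rad with the handle still between the pads; the tip dot is on the bar. I let go, rise, and go to the rod grip.

move_arm --targets '[[[0,0,0,0,0,0,0.65],[0,0,0,0,0,0,1],[0,0,0,0,0,0,1],[0,0,0,0,0,0.03,1],[0,0,0,0,0,0.035,1]]]'

```text
clock: 8.3
tool_pos: [0.4809, 0.0747, 0.3812]
eef_rot: [0.995, -0.094, 0.002, 0.01]
contact_force: [0.2, 0.7, 0.2]
opening: 0.879
```

move_arm --targets '[[[0,0,0.145,0.012,-0.02,0,1],[0,0,0.145,0.012,-0.025,0,1],[0,0,0.145,0.012,-0.025,0,1],[0,0,0.145,0.012,-0.025,0,1],[0,0,0.145,0.012,-0.025,0,1]]]'

```text
clock: 8.8
tool_pos: [0.5429, -0.0419, 0.3883]
eef_rot: [0.961, 0.278, 0.01, 0.005]
contact_force: [0.2, -1.0, -0.3]
opening: 1.001
```

move_arm --targets '[[[0,0,0.145,0.012,-0.02,0,1],[0,0,0.145,0.012,-0.02,0,1],[0,0,0.145,0.012,-0.02,0,1],[0,0,0.145,0.012,-0.02,-0.02,1],[0,0,0.145,0.012,-0.01,-0.02,1]]]'

```text
clock: 9.3
tool_pos: [0.6056, -0.139, 0.3503]
eef_rot: [0.793, 0.609, 0.013, 0.003]
contact_force: [0.1, 0.1, -1.1]
opening: 1.002
```

```bash
python3 look.py torod
```

```text
9.3 [ 0.6056 -0.139   0.3503] toolx ang 75.0 z [ 0.026  0.011 -1.   ] F [ 0.1  0.1 -1.1] 1.0015848007736816 q [ 0.6   0.68 -0.85  1.44  0.52  1.23  1.01]
```

View pics/torod.png

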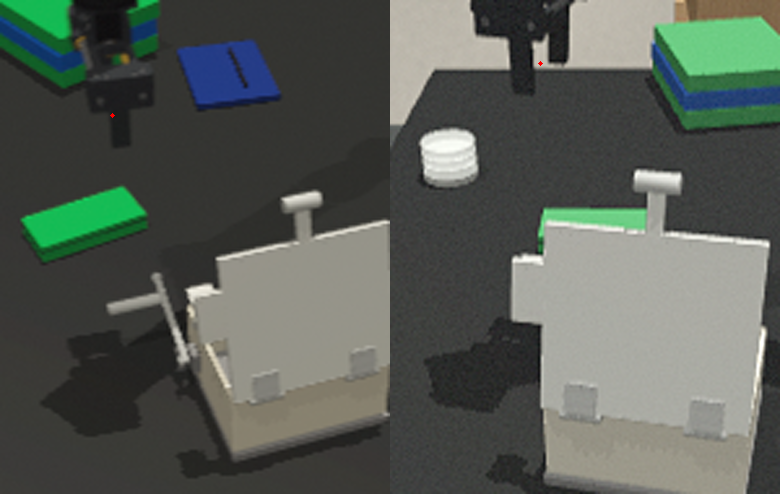

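The lid stays up by itself. The rod and grip are unchanged, at (135,300) in the scene crop. I go down over the grip.

move_arm --targets '[[[0,0.06,0.08,0.012,0.01,-0.045,1],[0,0.06,0,0.006,0.002,-0.045,1],[0,0,0,0,0,-0.045,1],[0,0,0,0,0,-0.045,1],[0,0,0,0,0,0,1]]]'

```text
clock: 9.9
tool_pos: [0.6236, -0.1218, 0.1692]
eef_rot: [0.774, 0.632, -0.033, -0.036]
contact_force: [-2.1, 0.3, -0.4]
opening: 1.002
```

move_arm --targets '[[[0,0,0,0,-0.004,-0.03,1],[0,0,0,0,0,-0.035,1],[0,0,0,0,0,-0.03,1],[0,0,0,0,0,0,1],[0,0,0,0,0,0,1]]]'

```text
clock: 10.4
tool_pos: [0.6308, -0.1218, 0.0874]
eef_rot: [0.777, 0.628, -0.026, -0.031]
contact_force: [0.9, -0.2, 0.5]
opening: 1.002
```

```bash
python3 look.py ongrip
```

```text
10.4 [ 0.6308 -0.1218  0.0874] toolx ang 77.9 z [-0.079  0.015 -0.997] F [ 0.9 -0.2  0.5] 1.002295832477618 q [ 0.47  1.04 -0.71  1.52  0.74  0.95  0.88]
```

View pics/ongrip.png

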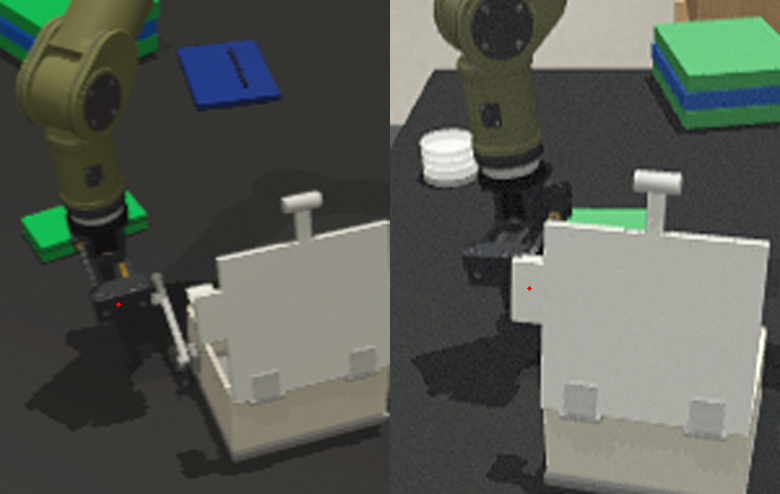

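The gripper straddles the grip (TCP dot at (118,303), on the grip) and is still about 15 mm too high. I lower it and close.

move_arm --targets '[[[0,0,0.03,-0.005,-0.004,-0.018,1],[0,0,0,0,0,0,1]]]'

```text
clock: 10.7
tool_pos: [0.6272, -0.1268, 0.0718]
eef_rot: [0.767, 0.641, -0.025, -0.028]
contact_force: [0.3, -0.3, 0.9]
opening: 1.002
```

move_arm --targets '[[[0,0,0,0,0,0,0],[0,0,0,0,0,0,0],[0,0,0,0,0,0,0],[0,0,0,0,0,0,0],[0,0,0,0,0,0,0]]]'

```text
clock: 11.2
tool_pos: [0.6278, -0.1268, 0.0728]
eef_rot: [0.767, 0.64, -0.025, -0.028]
contact_force: [-0.6, -0.5, -0.2]
opening: 0.572
```

move_arm --targets '[[[0,0,0,0,0,0,0],[0,0,0,0,0,0,0],[0,0,0,0,0,0,0]]]'

```text
clock: 11.5
tool_pos: [0.6279, -0.1267, 0.0729]
eef_rot: [0.767, 0.64, -0.024, -0.028]
contact_force: [-1.2, 0.9, -1.0]
opening: 0.297
```

move_arm --targets '[[[0,0,0,0,0,0,0],[0,0,0,0,0,0,0],[0,0,0,0,0,0,0]]]'

```text
clock: 11.8
tool_pos: [0.6276, -0.1283, 0.0728]
eef_rot: [0.768, 0.64, -0.025, -0.027]
contact_force: [1.2, 0.9, 0.1]
opening: 0.166
```

move_arm --targets '[[[0,0,0,0.0005,0.003,0.0095,0],[0,0,0,0.0007,0.0042,0.009,0],[0,0,0,0.0009,0.005,0.0086,0],[0,0,0,0.001,0.006,0.008,0],[0,0,0,0.0011,0.0066,0.0074,0]]]' --force 45

```text
clock: 12.3
tool_pos: [0.6317, -0.106, 0.1163]
eef_rot: [0.768, 0.639, -0.028, -0.025]
contact_force: [0.9, -3.0, -3.6]
opening: 0.168
```

move_arm --targets '[[[0,0,0,0.0013,0.0073,0.0067,0],[0,0,0,0.0014,0.008,0.0059,0],[0,0,0,0.0015,0.0085,0.0051,0],[0,0,0,0.0016,0.009,0.0042,0],[0,0,0,0.0016,0.0092,0.0033,0]]]'

```text
clock: 12.8
tool_pos: [0.6391, -0.0664, 0.1464]
eef_rot: [0.769, 0.638, -0.031, -0.021]
contact_force: [0.4, -4.7, -1.5]
opening: 0.171
```

move_arm --targets '[[[0,0,0,0.0016,0.0096,-0.001,0],[0,0,0,0.0017,0.0098,-0.001,0],[0,0,0,0.0017,0.0098,-0.001,0],[0,0,0,0.0017,0.0098,-0.001,0],[0,0,0,0.0017,0.0097,-0.0015,0]]]'

```text
clock: 13.3
tool_pos: [0.6473, -0.0236, 0.153]
eef_rot: [0.771, 0.636, -0.038, -0.013]
contact_force: [-0.2, -5.9, -0.8]
opening: 0.167
```

```bash
python3 look.py swing
```

```text
13.3 [ 0.6473 -0.0236  0.153 ] toolx ang 79.2 z [-0.074 -0.029 -0.997] F [-0.2 -5.9 -0.8] 0.16715466071666296 q [ 0.31  0.95 -0.72  1.48  0.69  1.06  0.78]
```

View pics/swing.png

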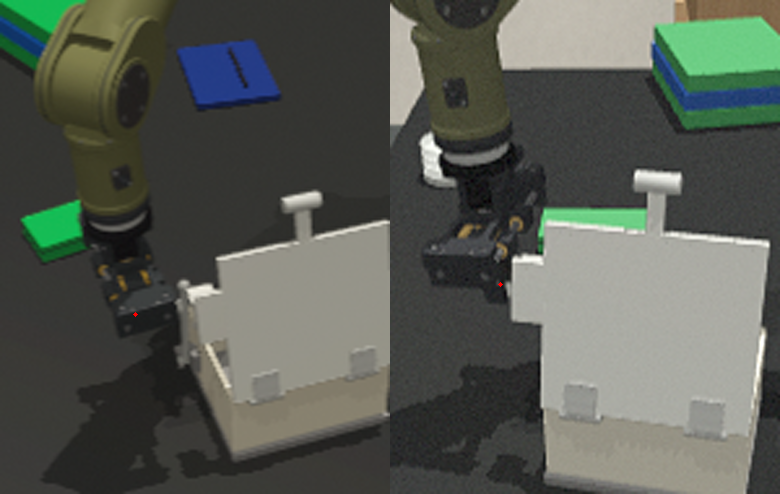

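The rod is up at about 1.66 rad, with its tip at (183,285) in the scene crop, and the gripper's body is clear of the lug. I continue to 1.93 rad, slightly lower.

move_arm --targets '[[[0,0,0,0.001,0.0085,-0.007,0],[0,0,0,0.001,0.0085,-0.005,0],[0,0,0,0.001,0.008,-0.004,0],[0,0,0,0,0,0,0],[0,0,0,0,0,0,0]]]'

```text
clock: 13.9
tool_pos: [0.6533, 0.0075, 0.1432]
eef_rot: [0.77, 0.637, -0.033, -0.012]
contact_force: [1.1, -3.5, 1.2]
opening: 0.165
```

```bash
cat > rodang.py <<'E'
from plant import r
from h import *
v=np.load("pose.npy")[:3]; s=r.get_state(); t=s["tool_pos"]; M=R.from_quat(s["eef_rot"]).as_matrix()
g=t-.008*M[:,2]; d=g-np.array([v[0],v[1],.101]); c,w=np.cos(v[2]),np.sin(v[2])
l=np.array([c*d[0]+w*d[1],-w*d[0]+c*d[1],d[2]]); print("grasp in hinge frame",l.round(4),"rod ang if held",np.arctan2(l[2]+.051,-(l[0]+.135)).round(3),"rad",np.hypot(l[2]+.051,l[0]+.135).round(4),s["opening"])
E
python3 rodang.py
```

```text
grasp in hinge frame [-0.0934 -0.1809  0.0502] rod ang if held 1.961 rad 0.1094 0.1646458444682548
```

move_arm --targets '[[[0,0,0,-0.001,-0.006,0.001,0],[0,0,0,0,0,0,0],[0,0,0,0,0,0,0]]]'

```text
clock: 14.2
tool_pos: [0.6527, 0.0045, 0.1446]
eef_rot: [0.77, 0.638, -0.03, -0.014]
contact_force: [2.3, -1.2, -0.6]
opening: 0.168
```

```bash
python3 rodang.py
```

```text
grasp in hinge frame [-0.0965 -0.1808  0.0515] rod ang if held 1.93 rad 0.1095 0.16763177895285847
```

move_arm --targets '[[[0,0,0,-0.0005,-0.004,0,0],[0,0,0,0,0,0,0],[0,0,0,0,0,0,0.5],[0,0,0,0,0,0,1],[0,0,0,0,0,0,1]]]'

```text
clock: 14.7
tool_pos: [0.6503, 0.0027, 0.1443]
eef_rot: [0.769, 0.638, -0.03, -0.017]
contact_force: [-0.0, 0.2, -0.3]
opening: 0.414
```

move_arm --targets '[[[0,0,0,0,0,0,1],[0,0,0,0.01,0,0.03,1],[0,0,0,0.01,0,0.045,1],[0,0,0,0,0,0.045,1],[0,0,0,0,0,0.045,1]]]'

```text
clock: 15.2
tool_pos: [0.6641, 0.0004, 0.3054]
eef_rot: [0.768, 0.639, -0.039, -0.022]
contact_force: [1.0, 0.1, -0.8]
opening: 0.87
```

move_arm --targets '[[[0,-0.03,0,0,0,0.045,1],[0,-0.03,0,0,0,0.03,1],[0,0,0,0,0,0,1]]]'

```text
clock: 15.5
tool_pos: [0.6655, 0.0023, 0.3904]
eef_rot: [0.769, 0.639, -0.01, -0.0]
contact_force: [-0.3, 0.2, -1.3]
opening: 0.997
```

```bash
python3 look.py rodup
cat > fitrod.py <<'E'
from plant import r
from h import *
v=np.load("pose.npy")[:3]
for n in("scene","side"):
    p=r.snapshot(n)
    for t in(1.8,1.93,2.05): print(n,t,"tip",proj(p,world(v,rodp(t,.133))).round(1),"gripend",proj(p,world(v,rodp(t,.1,.072))).round(1))
    for q in("rod_tip","rod_grip","lid_handle"): print(q,[(np.round(d["centre"][::-1],1),round(d["score"],2)) for d in r.find_in(p,q)[:2]])
E
python3 fitrod.py
```

```text
15.5 [0.6655 0.0023 0.3904] toolx ang 79.5 z [-0.016 -0.012 -1.   ] F [-0.3  0.2 -1.3] 0.9971911303460791 q [ 0.29  0.73 -0.82  1.18  0.52  1.45  0.92]
scene 1.8 tip [[243.1 183.3]] gripend [[220.3 195.2]]
scene 1.93 tip [[244.8 187.9]] gripend [[221.5 198.6]]
scene 2.05 tip [[246.4 192.5]] gripend [[222.6 202.1]]
rod_tip [(array([230.9, 199.2]), 0.56)]
rod_grip [(array([233.9, 194.6]), 0.59)]
lid_handle [(array([285.9, 185.9]), 0.71)]
side 1.8 tip [[241.9 166.7]] gripend [[217.7 172.9]]
side 1.93 tip [[240.4 171.6]] gripend [[216.4 176.4]]
side 2.05 tip [[239.  176.7]] gripend [[215.2 180.1]]
rod_tip [(array([217.5, 178.9]), 0.54)]
rod_grip [(array([220.1, 176.9]), 0.44), (array([257.1, 142.1]), 0.16)]
lid_handle []
```

View pics/rodup.png

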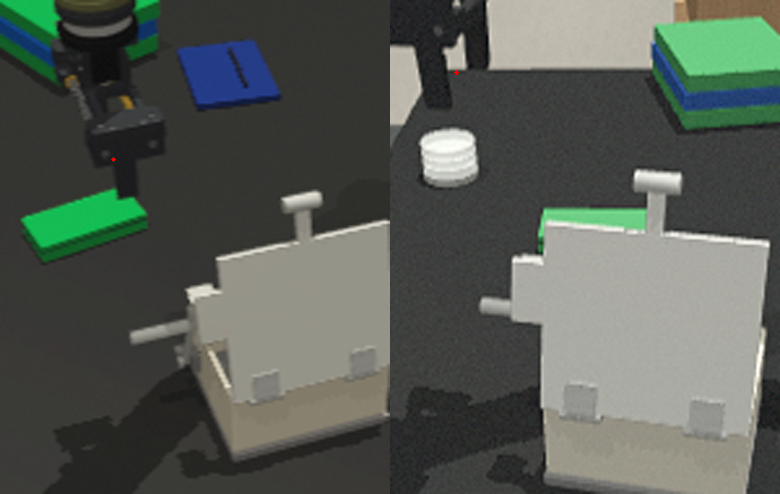

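The rod stands leaning back. Its grip end at (132,338) in the scene crop and (482,306) in the side crop matches about 1.95–1.97 rad, within the mouth of the pocket. The lid is still up, so I return to the handle.

move_arm --targets '[[[0,0,-0.145,-0.017,0.007,0,1],[0,0,-0.145,-0.017,0.007,0,1],[0,0,-0.145,-0.017,0.007,0,1],[0,0,-0.145,-0.017,0.007,0,1],[0,0,-0.145,-0.017,0.007,0,1]]]'

```text
clock: 16.5
tool_pos: [0.5778, 0.0359, 0.3803]
eef_rot: [0.95, 0.312, -0.013, -0.01]
contact_force: [-0.4, -0.1, -0.1]
opening: 1.001
```

move_arm --targets '[[[0,0,-0.145,-0.017,0.007,0,1],[0,0,-0.145,-0.017,0.007,0,1],[0,0,-0.145,-0.017,0.007,0,1],[0,0,-0.145,-0.017,0.007,0,1],[0,0,-0.145,-0.017,0.007,0,1]]]'

```text
clock: 17.0
tool_pos: [0.4887, 0.0723, 0.3792]
eef_rot: [0.998, -0.057, -0.009, -0.015]
contact_force: [-0.1, 0.3, -0.4]
opening: 0.997
```

move_arm --targets '[[[-0.03,-0.016,-0.06,-0.003,0.002,0,1],[0,0,0,0,0,0,1]]]'

```text
clock: 17.2
tool_pos: [0.483, 0.0754, 0.3795]
eef_rot: [0.996, -0.088, -0.0, -0.0]
contact_force: [0.3, -0.3, 0.4]
opening: 0.997
```

```bash
python3 look.py x; python3 rodang.py
```

```text
17.2 [0.483  0.0754 0.3795] toolx ang -10.1 z [-0.  0. -1.] F [ 0.3 -0.3  0.4] 0.9969261691271513 q [ 0.09  0.38 -0.5   1.76  0.2   1.05 -0.65]
grasp in hinge frame [-0.0571 -0.0023  0.2862] rod ang if held 1.798 rad 0.3461 1.00062292261224
```

move_arm --targets '[[[0,0,0,0.001,0,-0.03,1],[0,0,0,0.001,0,-0.03,1],[0,0,0,0,0,-0.002,1],[0,0,0,0,0,0,1]]]'

```text
clock: 17.7
tool_pos: [0.4896, 0.0727, 0.3161]
eef_rot: [0.996, -0.088, 0.001, -0.002]
contact_force: [-0.3, 0.2, -0.1]
opening: 1.002
```

```bash
python3 look.py regrasp
```

```text
17.7 [0.4896 0.0727 0.3161] toolx ang -10.1 z [ 0.002  0.003 -1.   ] F [-0.3  0.2 -0.1] 1.0021340085712194 q [ 0.08  0.46 -0.47  1.85  0.26  0.89 -0.7 ]
```

View pics/regrasp.png

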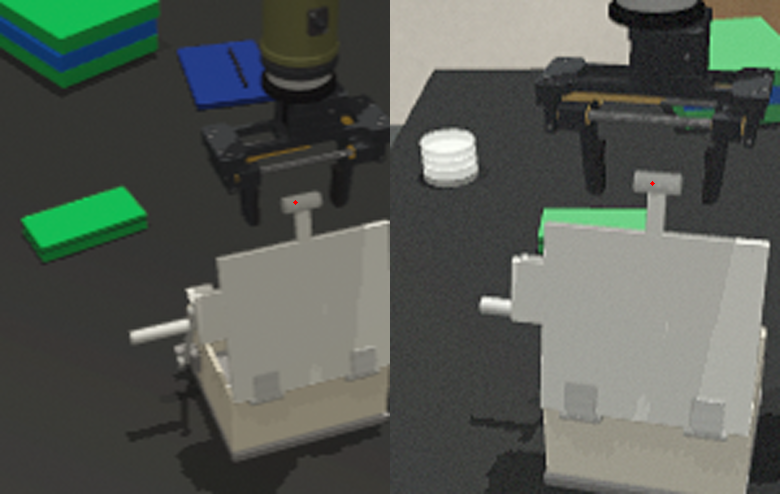

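The bar is centred between the open fingers, with the dot on it in both views. I close.

move_arm --targets '[[[0,0,0,-0.004,0.002,0,1],[0,0,0,0,0,0,0],[0,0,0,0,0,0,0],[0,0,0,0,0,0,0],[0,0,0,0,0,0,0]]]' --force 35

```text
clock: 18.3
tool_pos: [0.4873, 0.0756, 0.3203]
eef_rot: [0.996, -0.088, 0.005, -0.003]
contact_force: [-0.2, -0.1, 0.5]
opening: 0.661
```

move_arm --targets '[[[0,0,0,0,0,0,0],[0,0,0,0,0,0,0],[0,0,0,0,0,0,0],[0,0,0,0,0,0,0],[0,0,0,0,0,0,0]]]'

```text
clock: 18.8
tool_pos: [0.4852, 0.0757, 0.3202]
eef_rot: [0.996, -0.088, 0.003, -0.002]
contact_force: [-1.8, -0.4, 1.0]
opening: 0.456
```

move_arm --targets '[[[0,0,0,-0.0022,-0.0127,-0.0039,0],[0,0,0,-0.0022,-0.0125,-0.0046,0],[0,0,0,-0.0021,-0.0122,-0.0054,0],[0,0,0,-0.0021,-0.0118,-0.0061,0],[0,0,0,-0.002,-0.0115,-0.0068,0]]]'

```text
clock: 19.3
tool_pos: [0.4741, 0.0165, 0.2951]
eef_rot: [0.996, -0.086, 0.004, -0.005]
contact_force: [-2.0, 1.2, 2.7]
opening: 0.448
```

move_arm --targets '[[[0,0,0,-0.0019,-0.0112,-0.0074,0],[0,0,0,-0.0018,-0.0106,-0.0081,0],[0,0,0,-0.0015,-0.0085,-0.0075,0],[0,0,0,0,0,0,0],[0,0,0,0,0,0,0]]]'

```text
clock: 19.8
tool_pos: [0.4675, -0.019, 0.2686]
eef_rot: [0.996, -0.088, 0.003, -0.004]
contact_force: [-2.4, -0.6, 3.7]
opening: 0.451
```

```bash
cat > lid.py <<'E'
from plant import r
from h import *
v=np.load("pose.npy")[:3]; s=r.get_state(); M=R.from_quat(s["eef_rot"]).as_matrix()
g=s["tool_pos"]-.008*M[:,2]; d=g-np.array([v[0],v[1],.101]); l=d[:2]@[np.cos(v[2]),np.sin(v[2])]
print("lid ang",(np.arctan2(d[2],-l)-.02).round(3),"rad",np.hypot(l,d[2]).round(4),s["tool_pos"].round(4),"F",np.round(s["contact_force"],1))
E
python3 lid.py
```

```text
lid ang 0.838 rad 0.2322 [ 0.4675 -0.019   0.2686] F [-2.4 -0.6  3.7]
```

move_arm --targets '[[[0,0,0,-0.0008,-0.0048,-0.0046,0],[0,0,0,-0.0008,-0.0047,-0.0048,0],[0,0,0,0,0,0,0]]]'

```text
clock: 20.1
tool_pos: [0.4656, -0.0289, 0.2589]
eef_rot: [0.996, -0.088, 0.002, -0.003]
contact_force: [-1.1, -0.9, -1.1]
opening: 0.454
```

```bash
python3 lid.py
```

```text
lid ang 0.777 rad 0.2319 [ 0.4656 -0.0289  0.2589] F [-1.1 -0.9 -1.1]
```

move_arm --targets '[[[0,0,0,-0.0004,-0.0025,-0.0025,0],[0,0,0,-0.0004,-0.0025,-0.0025,0],[0,0,0,0,0,0,0]]]'

```text
clock: 20.4
tool_pos: [0.4653, -0.0307, 0.257]
eef_rot: [0.996, -0.086, 0.004, -0.005]
contact_force: [-2.9, -1.6, 4.7]
opening: 0.446
```

```bash
python3 lid.py
```

```text
lid ang 0.766 rad 0.2318 [ 0.4653 -0.0307  0.257 ] F [-2.9 -1.6  4.7]
```

move_arm --targets '[[[0,0,0,-0.0004,-0.0025,-0.003,0],[0,0,0,-0.0004,-0.0025,-0.003,0],[0,0,0,0,0,0,0]]]'

```text
clock: 20.7
tool_pos: [0.4653, -0.0307, 0.257]
eef_rot: [0.996, -0.085, 0.006, -0.006]
contact_force: [-1.2, 0.4, 0.2]
opening: 0.449
```

```bash
python3 lid.py; python3 look.py seated
```

```text
lid ang 0.766 rad 0.2318 [ 0.4653 -0.0307  0.257 ] F [-1.2  0.4  0.2]
20.7 [ 0.4653 -0.0307  0.257 ] toolx ang -9.7 z [ 0.014  0.012 -1.   ] F [-1.2  0.4  0.2] 0.44865001380845543 q [ 0.27  0.5  -0.45  2.02  0.32  0.68 -0.54]
```

View pics/seated.png

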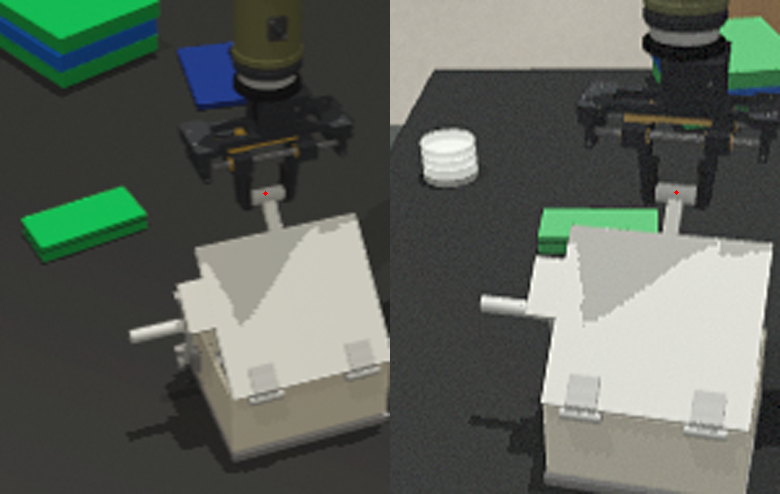

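The lid (about 0.77 rad) stopped on the rod, with the grip at (132,335) in the scene crop as before. I press a bit to confirm it is seated.

move_arm --targets '[[[0,0,0,-0.001,-0.006,-0.007,0],[0,0,0,-0.001,-0.006,-0.007,0],[0,0,0,-0.001,-0.006,-0.007,0]]]'

```text
clock: 21.1
tool_pos: [0.4645, -0.0369, 0.2473]
eef_rot: [0.997, -0.08, 0.012, -0.011]
contact_force: [-14.5, 7.5, 49.0]
opening: 0.447
```

```bash
python3 lid.py
```

```text
lid ang 0.717 rad 0.2296 [ 0.4645 -0.0369  0.2473] F [-14.5   7.5  49. ]
```

move_arm --targets '[[[0,0,0,0,0,0,0],[0,0,0,0,0,0,0]]]'

```text
clock: 21.3
tool_pos: [0.4648, -0.0345, 0.2499]
eef_rot: [0.997, -0.078, 0.014, -0.012]
contact_force: [-0.4, -1.1, -1.9]
opening: 0.443
```

```bash
python3 lid.py
cat > hpix.py <<'E'
# compare lid front +y corner region: sub-pixel shift of lid between saved crop and now
from plant import r
from h import *
v=np.load("pose.npy")[:3]
old=cv2.imread("pics/seated.png")
for n,c,o in(("scene",(170,70),0),("side",(180,60),390)):
    p=r.snapshot(n); im=cv2.resize(np.ascontiguousarray(p["frame"][c[1]:c[1]+190,c[0]:c[0]+150,::-1]),None,fx=2.6,fy=2.6,interpolation=2)
    q=old[:,o:o+390]
    for name,(x0,y0,x1,y1) in ({"rear":(230,370,380,450),"stem/frontedge":(215,215,330,250),"lug+grip":(130,270,230,345)} if n=="scene" else {"rear":(170,390,360,470),"frontedge":(190,220,370,250),"lug+grip":(95,250,160,320)}).items():
        t=q[y0:y1,x0:x1]; m=cv2.matchTemplate(im[y0-12:y1+12,x0-12:x1+12],t,cv2.TM_CCOEFF_NORMED); _,s,_,l=cv2.minMaxLoc(m)
        print(n,name,"shift camera px",(np.array(l)-12)/2.6,round(s,3))
    for a in(.67,.75,.83): print(n,a,"front corners px in crop",((proj(p,world(v,lidp(a,[[-.182,-.1,.009],[-.182,.1,.009],[-.225,0,.0045]])))-c)*2.6).round(0).tolist())
E
python3 hpix.py
```

```text
lid ang 0.732 rad 0.2297 [ 0.4648 -0.0345  0.2499] F [-0.4 -1.1 -1.9]
scene rear shift camera px [0. 0.] 1.0
scene stem/frontedge shift camera px [0. 0.] 0.983
scene lug+grip shift camera px [0. 0.] 0.994
scene 0.67 front corners px in crop [[194.0, 247.0], [352.0, 212.0], [263.0, 196.0]]
scene 0.75 front corners px in crop [[196.0, 245.0], [356.0, 209.0], [267.0, 193.0]]
scene 0.83 front corners px in crop [[199.0, 244.0], [360.0, 207.0], [271.0, 190.0]]
side rear shift camera px [0. 0.] 0.999
side frontedge shift camera px [0. 0.] 0.976
side lug+grip shift camera px [0. 0.] 0.998
side 0.67 front corners px in crop [[184.0, 228.0], [384.0, 246.0], [288.0, 199.0]]
side 0.75 front corners px in crop [[181.0, 223.0], [384.0, 241.0], [287.0, 192.0]]
side 0.83 front corners px in crop [[178.0, 219.0], [385.0, 237.0], [285.0, 186.0]]
```

The lid did not move in the images (0 px) under 49 N, so it bears firmly on the rod. The corners and handle match about 0.75 rad. I release.

move_arm --targets '[[[0,0,0,0,0,0,0.5],[0,0,0,0,0,0,0.6],[0,0,0,0,0,0,1],[0,0,0,0,0,0,1],[0,0,0,0,0,0,1]]]'

```text
clock: 21.9
tool_pos: [0.4676, -0.0346, 0.2485]
eef_rot: [0.997, -0.078, 0.016, -0.013]
contact_force: [-0.3, 0.1, 1.5]
opening: 0.843
```

move_arm --targets '[[[0,0,0,0,0,0,1],[0,0,0,0,0,0.02,1],[0,0,0,0,0,0.04,1],[0,0,0,0,-0.01,0.04,1],[0,0,0,0,-0.02,0.03,1]]]'

```text
clock: 22.4
tool_pos: [0.4643, -0.0624, 0.3788]
eef_rot: [0.997, -0.074, 0.01, -0.014]
contact_force: [1.5, -1.3, -0.8]
opening: 1.003
```

move_arm --targets '[[[0,0,0,0,-0.03,0.02,1],[0,0,0,0,0,0,1],[0,0,0,0,0,0,1],[0,0,0,0,0,0,1],[0,0,0,0,0,0,1]]]'

```text
clock: 22.9
tool_pos: [0.4654, -0.0943, 0.4026]
eef_rot: [0.997, -0.075, 0.013, -0.013]
contact_force: [-0.3, -0.3, -0.1]
opening: 1.0
```

```bash
python3 hpix.py | grep shift; python3 look.py final
```

```text
scene rear shift camera px [0. 0.] 1.0
scene stem/frontedge shift camera px [0. 0.] 0.967
scene lug+grip shift camera px [0. 0.] 0.992
side rear shift camera px [0. 0.] 0.999
side frontedge shift camera px [0. 0.] 0.975
side lug+grip shift camera px [0. 0.] 0.998
23.0 [ 0.4655 -0.0943  0.4026] toolx ang -8.7 z [ 0.029  0.024 -0.999] F [-0.9  0.5  0.1] 1.0003677790706114 q [ 0.5   0.33 -0.53  1.77  0.16  1.06 -0.23]
```

```bash
python3 -c "
from plant import r
print(r.finish_job())"
```

```text
the job is handed in; nothing more can be done
None
```

The lid is propped on the rod and the robot has let go. I handed the job in at about 23 s; no verdict was reported.

**What I did:**
- I pinched the handle by its ends, lifted the lid to about 1.3 rad and let go; the hinge held it there.
- I took the rod by its grip and swung it up to about 1.95 rad.
- I took hold of the handle again and lowered the lid slowly until it stopped on the rod.
- I pressed down on it, then released it and backed the arm away.

**Last checks:**
- **Bearing on the rod:** under a press of up to 49 N the lid moved 0 px in both cameras. Part of that press was the handle slipping about 7 mm in the pads.
- **Stability:** after release, the lid, lug and rod grip again showed a 0 px shift, and the tool force was about 0.
- **Lid angle:** the image corners and handle matched roughly 0.7 to 0.75 rad; the gripper pose gave 0.77 rad before the press. All are inside the 0.67 to 0.83 rad band.

**Not seen directly:**
- **Rod tip:** it is hidden under the lug, so I inferred its seat in the pocket from the lid's resting angle and the firm stop.
- **Final picture:** the viewer had reached its 12-picture limit, so the state after release was checked only by image matching.
- **Rod at the start:** it was not level but raised by about 0.29 rad, which I allowed for.
- **Bottle, beaker and slide box:** I did not measure them again at the end. The arm never went near the bottle or beaker, and the slide box looked unmoved in the pictures.

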